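Set the core pin in the casting mould

ROBOT

A 6-joint arm with a two-finger parallel gripper is mounted at the origin on the work surface. World frame = base frame: x ahead of the robot, y to its left, z up, the work surface at z = 0. Lengths are in m, angles in rad, forces in N, time in s.
With the tool pointing down it reaches from about 0.3 to 0.775 m from the base axis. Payload 14.6 kg.
Tool frame: the origin (TCP) lies at the centre of the arm's flange, where the gripper is bolted on; the fingertips stand 199 mm ahead of it and the grasp point (between the pads) lies 180 mm ahead of it; z points along the fingers, y is the line along which they close (so a half turn about z gives the same grasp; the last joint's range is limited). The gripper opens to 94 mm and grips with 3 to 60 N. Pads are 16 mm wide; open, the fingers measure 119 mm over their backs; the gripper's body (75 mm by 177 mm) begins 78 mm behind the grasp point.
Start: joints at [1.168, 0.3, 1.521, -0, 1.321, -0.067], TCP at [0.181, 0.519, 0.405] pointing down, gripper open.
Joint ranges: [-3.03, 3.03], [-0.79, 2.21], [0.23, 2.52], [-1.04, 4.18], [0, 3.07], [-2.55, 2.55]. Speed limits (rad/s): [2.22, 2.22, 2.57, 3.14, 3.14, 3.14].

INTERFACE

Orientations are given as [roll, pitch, yaw] about the fixed x, y, z axes, in that order (R = Rz(yaw) Ry(pitch) Rx(roll)).
In Python, from station import ctrl gives the robot as it stands. The module is installed in compiled form; this text tells all that it offers.
- The arm moves only by the tool servo_tool, never from a script. Its argument "motion" is a list of rows, each a list of 5 numbers: the closure, from 0 (fully open) to 1 (shut), then the shift along the world's x, y, z in cm, then the turn about the world's z in degrees. A call has 1 to 20 rows; each row is the pose to reach, as a shift and turn from the pose commanded when the call began; what a row does not reach only later rows make up. A row lasts 1/8 s, in which the tool goes at most 62.5 mm and 10.7 degrees, less where a joint would pass 70% of its speed; a pose out of reach is approached as far as the arm can. A call with a gripper value outside its range is refused whole. The fingers move at their own pace and stop on an object; "squeeze" is the grip in N (left out, the last holds). Time passes only in rows, so rows that repeat a pose let the fingers close. It gives the time, the measured TCP pose, the force, the opening and the grip force at its end, in the units of the state.
- ctrl.get_obs(): the state, without advancing time (a new reading comes with each control period).
- ctrl.camera(name): name is "scene" or "top" or "wrist"; returns a dict with "image" (420x560x3 uint8, red, green, blue), "fx", "fy", "cx", "cy" (pixels), "dist" ([k1, k2, p1, p2, k3] as OpenCV has them; the pictures are not rectified), "camera_from_world" (4x4, takes a point from world to camera coordinates); the wrist camera has in their place "hand_eye" (4x4, takes a point from camera to tool coordinates, whose origin is the TCP and whose axes are the flange's). Camera axes: x right, y up, looking along -z (the intrinsics and any distortion apply to the point x, -y, -z); pixel columns grow to the right and rows downward; lengths in m; the calibration is good to about 2 mm. A picture is of the moment at which its call begins: read the wrist's pose just before it. There is no depth.
- ctrl.hand_in(): hands the job in; it is judged then, once.
The state is a dict: "time_s": time; "qpos": joint angles; "joint_vel": joint speeds; "tau": joint torques, N m; "ee_pos": TCP position; "eef_rot": TCP orientation; "force": force on the tool from outside, world axes, zero at the start; "moment": the same for the moment, N m; "grip_width": finger opening in m; "grip_force": force on a finger pad.
Only numpy, scipy, OpenCV 4.12 (cv2) and the standard library are available. Lean on these libraries where they do the work, as an engineer would, in place of code of your own. Each camera call takes 0.05 s, during which the arm holds its last target. There are 200 camera calls.

TASK

The tall round mould is about to be cast: lift the longer of the two core pins out of the wooden rack and lower its rod through the eye in the bridge strip across the round mould, until its disc rests flat on the strip, then let go. Lower it gently rather than letting it drop, and leave the shorter pin standing in the rack.

Things in the scene. Friction and masses are not known exactly. Their poses are not given: they have to be found in the camera images.
- pin_long: The longer core pin, rigid, about 60 g: an aluminium rod 12 mm thick reaching 75 mm below a brown wooden disc (60 mm wide, 6 mm thick), an upright black round knob (24 mm wide, 40 mm tall) on the disc. Origin on its axis at the disc's underside, z up along the axis: knob at z 6 to 46 mm, foot at -75 mm. Starts upright (within 3 degrees) in the rack, disc 85 mm above the table.
- pin_short: The shorter core pin, in the other socket: same rod thickness, disc and knob, but its rod reaches only 45 mm below the disc, so its disc starts 55 mm above the table, 30 mm lower than the longer pin's. Origin on its axis at the disc's underside, z up. Which pin is in which socket varies.
- rack: Fixed light-wood block, 70 mm (its x) by 170 mm (its y), 40 mm high, origin at the centre of its underside. Two round sockets in its top, 13.5 mm wide and 30 mm deep, at y +50 and -50 mm, one pin in each: pull a pin straight up more than 30 mm to free it.
- eye_round (a point): Centre of the eye, a 32 mm round hole through the plywood strip (150 x 64 x 8 mm, along x) fixed over the tall round mould; at the strip's top face, 100 mm above the table, z up. The mould: a fixed milky silicone pot, 130 mm wide, 92 mm tall, dark band, inner floor at 12 mm. Not the low oval mould (200 mm long, 55 mm tall), with a like strip; either may be on the left.
There are look-alikes about, which are no part of the job. Leave any blue look-alike of the pin_long alone.

How it is judged:
By the outcome, as a careful person would: the job done as asked, in the order asked, and still so for the second after the job is handed in, with the robot touching nothing.
It also fails if it takes over 38 s, if anything falls off the work surface, if the arm or the gripper's body presses on something with over 40 N, if the wrist force passes 120 N, or if a joint passes its speed limit or range.

## Working session

There is one attempt and no reset: what is moved stays moved. The work goes in short steps, Python scripts to look and compute and a tool call to move; the robot and the scene stay as the last step left them, time stands still between calls to the robot, and variables do not carry over. Pictures are saved under pics/ and viewed, at most 10 in all, crops included, and the job is handed in when it is done.

Besides the shell and the picture viewer there is one more tool, called after "Request:" as a command line: name --pt "numbers of a row" for each row, then --argument value for the rest. servo_tool: Moves the arm, as the interface text tells. Its arguments: {"type":"object","properties":{"motion":{"type":"array","items":{"type":"array","items":{"type":"number"}}},"squeeze":{"type":"number"}},"required":["motion"]}

```bash
mkdir -p pics; cat > h.py <<'E'
import numpy as np, cv2, pickle
from scipy.spatial.transform import Rotation as R
from station import ctrl
def grab(n):
    o=ctrl.get_obs(); c=ctrl.camera(n)
    if n=="wrist":
        T=np.eye(4); T[:3,:3]=R.from_euler('xyz',o['eef_rot']).as_matrix(); T[:3,3]=o['ee_pos']
        c['wc']=T@np.array(c['hand_eye'])
    else: c['wc']=np.linalg.inv(c['camera_from_world'])
    return c
def K(c): return np.array([[c['fx'],0,c['cx']],[0,c['fy'],c['cy']],[0,0,1.]])
def cast(c,uv,z):
    p=cv2.undistortPoints(np.array(uv,float).reshape(-1,1,2),K(c),np.array(c['dist'],float)).reshape(-1,2)
    d=np.c_[p[:,0],-p[:,1],-np.ones(len(p))]@c['wc'][:3,:3].T
    o=c['wc'][:3,3]; return o+d*((z-o[2])/d[:,2])[:,None]
def proj(c,P):
    q=(np.atleast_2d(P)-c['wc'][:3,3])@c['wc'][:3,:3]
    q=q*[1,-1,-1]
    return cv2.projectPoints(q,np.zeros(3),np.zeros(3),K(c),np.array(c['dist'],float))[0].reshape(-1,2)
def save(c,n): cv2.imwrite('pics/'+n,c['image'][:,:,::-1])
E
python3 - <<'E'
from h import *
ims=[]
for n in("scene","top"):
    c=grab(n);save(c,n+'0.png');pickle.dump(c,open(n+'0.pkl','wb'));print(n,c['wc'][:3].round(3).tolist())
print(ctrl.get_obs())
E
```

```text
scene [[0.292, -0.62, 0.728, 1.112], [0.956, 0.19, -0.222, -0.174], [-0.0, 0.761, 0.649, 0.619]]
top [[-0.022, 0.98, -0.196, 0.399], [-1.0, -0.024, -0.006, 0.007], [-0.01, 0.196, 0.981, 0.77]]
{'time_s': 0.1, 'qpos': array([ 1.16837934e+00,  3.00366526e-01,  1.52151786e+00,  4.87468387e-06,
        1.32069678e+00, -6.66023367e-02]), 'joint_vel': array([ 0.00148149, -0.00191616, -0.00212352,  0.00085198, -0.00024273,
        0.00138736]), 'tau': array([ 3.28467686e-04, -5.32638180e+01, -3.53286767e+01,  7.09886360e-02,
        2.34214577e-02, -5.71043961e-05]), 'ee_pos': array([0.18123507, 0.51924231, 0.40417034]), 'eef_rot': array([-3.14060665e+00, -7.04996681e-05,  2.80577676e+00]), 'force': array([-0.29375426, -0.70076723, -1.14964616]), 'moment': array([ 0.00922746,  0.03469786, -0.01386511]), 'grip_force': 0.0, 'grip_width': 0.0943802377927326}
```

View pics/scene0.png

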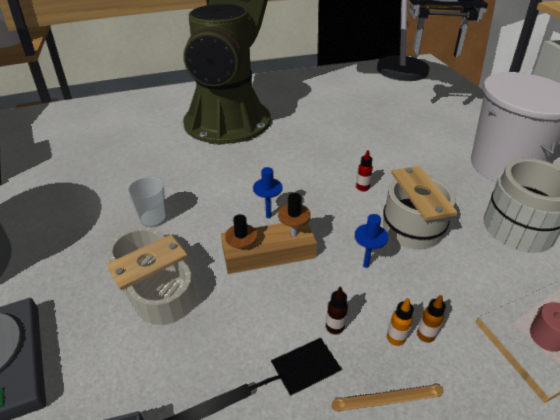

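View pics/top0.png

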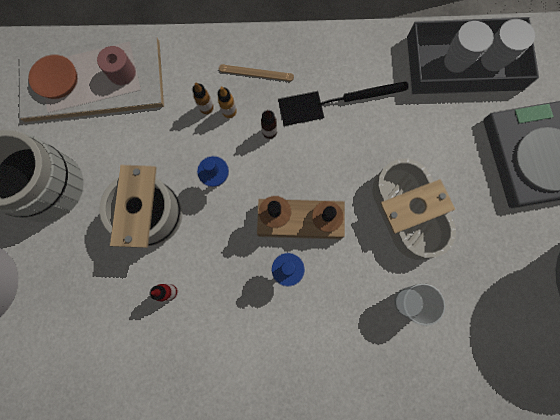

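The scene view shows the rack with the long pin at its right socket (knob about 294,203), and a rod is visible beneath its disc. In the top view that is the left pin (knob 274,209). The banded round mould is at (135,205) in the top view, with its eye there.

```bash
python3 - <<'E'
from h import *
cs={n:pickle.load(open(n+'0.pkl','rb')) for n in("scene","top")}
def blobs(c,lo,hi,box,amin=40):
    h=cv2.cvtColor(c['image'],cv2.COLOR_RGB2HSV);m=cv2.inRange(h,lo,hi)
    b=np.zeros_like(m);x0,y0,x1,y1=box;b[y0:y1,x0:x1]=m[y0:y1,x0:x1]
    n,l,s,ce=cv2.connectedComponentsWithStats(b)
    return [(ce[i].round(1),s[i].tolist()) for i in range(1,n) if s[i][4]>=amin]
t=cs['top'];s=cs['scene']
print('top knobs',k:=blobs(t,(0,0,0),(179,255,35),(255,190,350,240)))
print('top eye',e:=blobs(t,(0,0,0),(179,255,60),(122,190,148,220)))
print('scene eye',e2:=blobs(s,(0,0,0),(179,140,110),(408,180,438,203),20))
print('scene knobs',k2:=blobs(s,(0,0,0),(179,255,40),(225,190,310,245)))
print('blue',b:=blobs(t,(105,150,50),(130,255,255),(190,140,310,300)))
for x in e: print('eye@.1',cast(t,x[0],.1).round(4))
for x in e2: print('eye scene@.1',cast(s,x[0],.1).round(4))
for x in k:
  for z in(.111,.081): print('knob',z,cast(t,x[0],z).round(4))
for x in k2:
  for z in(.111,.081): print('knob scene',z,cast(s,x[0],z).round(4))
for x in b: print('blue',cast(t,x[0],.09).round(3))
a=cv2.resize(t['image'][140:300,95:355],None,fx=3,fy=3,interpolation=2)
cv2.imwrite('pics/c1.png',a[:,:,::-1])
E
```

```text
top knobs [(array([273.7, 208.7]), [268, 201, 13, 17, 167]), (array([328.5, 213.6]), [322, 206, 14, 16, 160])]
top eye [(array([133.4, 204.7]), [126, 197, 16, 16, 204])]
scene eye [(array([422. , 190.7]), [415, 186, 16, 9, 95])]
scene knobs [(array([294.4, 204.4]), [288, 193, 15, 24, 305]), (array([240.2, 226.2]), [234, 215, 14, 23, 271])]
blue [(array([213. , 170.8]), [198, 157, 30, 29, 642]), (array([287.9, 268.7]), [272, 253, 32, 33, 751])]
eye@.1 [[0.5527 0.2763 0.1   ]]
eye scene@.1 [[0.5586 0.2759 0.1   ]]
knob 0.111 [[0.5369 0.0228 0.111 ]]
knob 0.081 [[0.5432 0.0235 0.081 ]]
knob 0.111 [[ 0.5257 -0.0738  0.111 ]]
knob 0.081 [[ 0.5315 -0.0775  0.081 ]]
knob scene 0.111 [[0.5383 0.0244 0.111 ]]
knob scene 0.081 [[0.5044 0.0361 0.081 ]]
knob scene 0.111 [[ 0.5661 -0.0814  0.111 ]]
knob scene 0.081 [[ 0.5339 -0.0759  0.081 ]]
blue [[0.616 0.135 0.09 ]]
blue [[0.432 0.    0.09 ]]
```

View pics/c1.png

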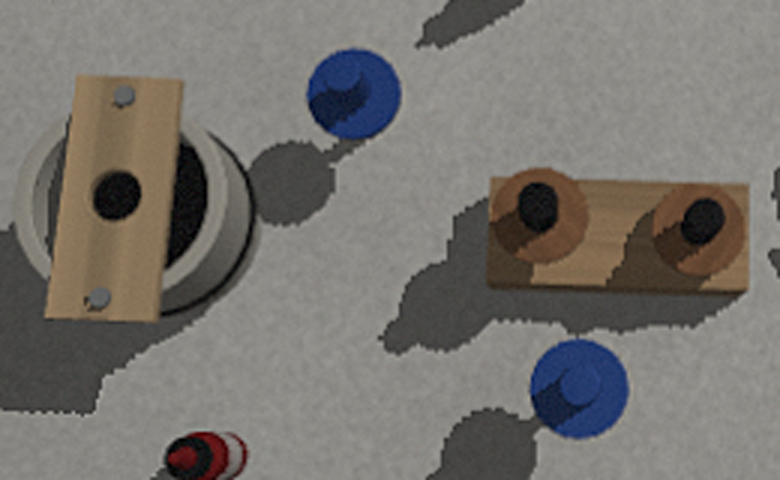

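The close view confirms this: the long pin is on the rack's left and the two cameras agree on its knob at (0.5375, 0.0236). The eye is near (0.555, 0.276), and the blue pins are clear of both.

Request:
servo_tool --pt "0 3.6 -5 0 0" --pt "0 7.2 -10 0 0" --pt "0 10.8 -15 0 0" --pt "0 14.4 -20 0 0" --pt "0 18 -25 0 0" --pt "0 21.6 -30 0 0" --pt "0 25.2 -35 0 0" --pt "0 28.8 -40 0 0" --pt "0 32.4 -45 0 0" --pt "0 35.6 -49.6 0 0" --pt "0 35.6 -49.6 0 0" --pt "0 35.6 -49.6 0 0" --pt "0 35.6 -49.6 0 0" --squeeze 20

```text
time_s: 1.72
ee_pos: [0.5368, 0.0243, 0.4047]
eef_rot: [3.142, -0.0, 2.807]
force: [0.4, 0.0, 0.4]
grip_width: 0.0941
grip_force: 0.0
```

```bash
python3 - <<'E'
from h import *
c=grab('wrist');save(c,'w1.png');o=ctrl.get_obs();print(o['time_s'],o['ee_pos'],o['eef_rot'],o['force'])
print(proj(c,[[.5375,.0236,.131],[.5375,.0236,.091],[.533,-.0765,.101]]))
E
```

```text
1.775 [0.53682314 0.02424841 0.40484964] [3.14144625e+00 2.14349125e-04 2.80720002e+00] [ 0.23844888 -0.76987784  0.07577618]
[[280.64741744 219.77011464]
 [280.62839993 208.63155277]
 [174.33165918 242.02679498]]
```

View pics/w1.png

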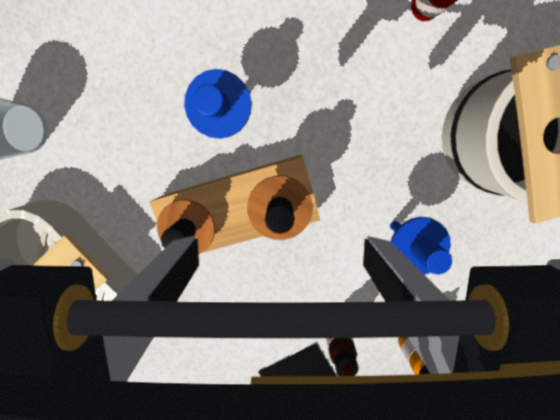

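The wrist view puts the knob top near (280,216) and the disc at (280,208), within about 1 mm of prediction. I'll go down and grasp.

Request:
servo_tool --pt "0 0 0 -4 0" --pt "0 0 0 -7 0" --pt "0 0 0 -9 0" --pt "0 0 0 -10 0" --pt "0 0 0 -10.5 0" --pt "0 0 0 -11 0" --pt "0 0 0 -11 0" --pt "0.4 0 0 -11 0" --pt "0.6 0 0 -11 0" --pt "0.7 0 0 -11 0" --pt "0.8 0 0 -11 0" --pt "0.9 0 0 -11 0" --pt "1 0 0 -11 0" --pt "1 0 0 -11 0" --pt "1 0 0 -11 0" --pt "1 0 0 -11 0" --pt "1 0 0 -11 0" --squeeze 20

```text
time_s: 3.9
ee_pos: [0.5372, 0.0233, 0.2946]
eef_rot: [-3.142, -0.0, 2.806]
force: [0.0, 0.6, -0.5]
grip_width: 0.0234
grip_force: 20.0
```

Request:
servo_tool --pt "1 0 0 0.5 0" --pt "1 0 0 1.5 0" --pt "1 0 0 3 0" --pt "1 0 0 4.5 0" --pt "1 0 0 6.5 0" --pt "1 0 0 9 0" --pt "1 0 0 11.5 0" --pt "1 0 0 14 0" --pt "1 0.2 3 14 0" --pt "1 0.4 7 14 0" --pt "1 0.6 11 14 0" --pt "1 0.9 15 14 0" --pt "1 1.2 19 14 0" --pt "1 1.5 22.5 14 0" --pt "1 1.8 24.5 14 0" --pt "1 1.8 25.2 14 0" --pt "1 1.8 25.2 14 0" --pt "1 1.8 25.2 14 0"

```text
time_s: 6.15
ee_pos: [0.5554, 0.2743, 0.4348]
eef_rot: [-3.142, 0.0, 2.805]
force: [-1.0, -0.0, -0.4]
grip_width: 0.0236
grip_force: 20.0
```

```bash
python3 - <<'E'
from h import *
o=ctrl.get_obs();print(o['ee_pos'],o['grip_width'],o['grip_force'],o['force'])
c=grab('scene');t=grab('top');w=grab('wrist')
for n,x in(('s',c),('t',t),('w',w)): pickle.dump(x,open(n+'1.pkl','wb'))
p=o['ee_pos']
f=[[p[0],p[1],.225-.075+(p[2]-.435)],[p[0],p[1],.225+(p[2]-.435)],[.5555,.276,.1]]
for x in(c,t,w):print(proj(x,f).round(1).tolist())
A=cv2.resize(c['image'][70:270,330:530],(400,400));B=cv2.resize(w['image'],(400,300))
I=np.zeros((400,800,3),np.uint8);I[:,:400]=A;I[:300,400:]=B;cv2.imwrite('pics/d.png',I[:,:,::-1])
E
```

```text
[0.55536701 0.27432354 0.43484777] 0.023581607643311506 19.998470842838287 [-0.99421393 -0.00848882 -0.36298024]
[[425.8, 168.6], [434.4, 133.6], [421.2, 189.7]]
[[123.0, 196.7], [101.8, 184.8], [133.6, 203.2]]
[[280.9, 215.3], [281.1, 245.1], [282.6, 202.5]]
```

View pics/d.png

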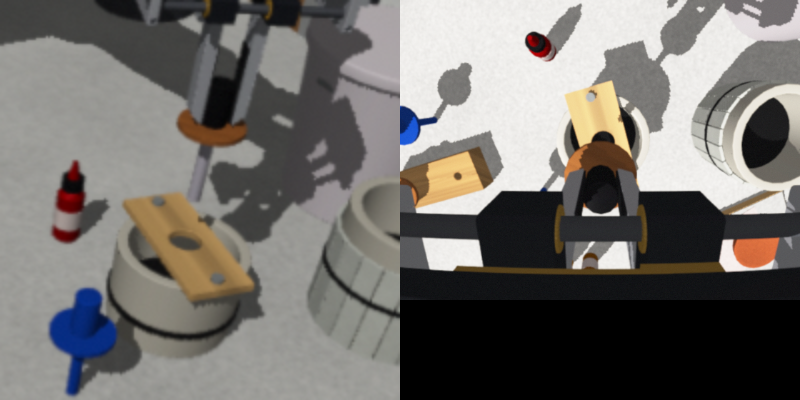

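The pin is held, its rod nearly upright with the foot above and slightly right of the eye (crop 196,200, eye 184,241). I'll go down to just above the strip and check again.

Request:
servo_tool --pt "1 0 0 -1 0" --pt "1 0 0 -2 0" --pt "1 0 0 -3 0" --pt "1 0 0 -3.7 0" --pt "1 0 0 -3.7 0" --pt "1 0 0 -3.7 0"

```text
time_s: 7.05
ee_pos: [0.5553, 0.2753, 0.398]
eef_rot: [3.141, 0.0, 2.806]
force: [1.0, 0.2, -0.5]
grip_width: 0.0237
grip_force: 20.0
```

```bash
python3 - <<'E'
from h import *
o=ctrl.get_obs();p=o['ee_pos'];print(p)
c=grab('scene');t=grab('top')
f=[[p[0],p[1],p[2]-.285],[p[0],p[1],p[2]-.21],[.5555,.276,.1]]
for x in(c,t):print(proj(x,f).round(1).tolist())
A=cv2.resize(c['image'][120:220,380:480],(500,500),interpolation=2);B=cv2.resize(t['image'][160:260,90:150],(300,500),interpolation=2)
cv2.imwrite('pics/e.png',np.hstack([A,B])[:,:,::-1])
E
```

```text
[0.55525407 0.27532845 0.39796344]
[[422.2, 184.4], [430.5, 151.2], [421.2, 189.7]]
[[131.2, 201.7], [112.3, 191.1], [133.6, 203.2]]
```

View pics/e.png

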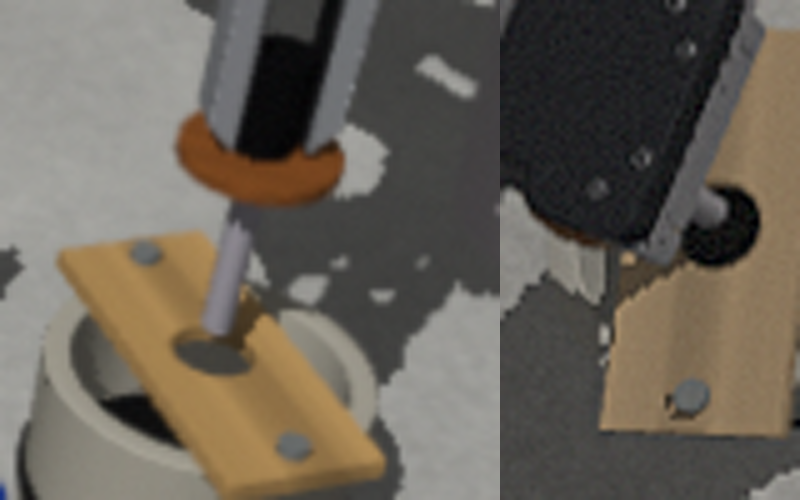

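The foot hangs right over the eye, about 2 mm too far in +x. Scene view: foot (219,330), eye (213,351). Top view: foot (710,208), eye (720,226).

Request:
servo_tool --pt "1 -0.2 0 0 0" --pt "1 -0.2 0 -0.5 0" --pt "1 -0.2 0 -1.2 0" --pt "1 -0.2 0 -2 0" --pt "1 -0.2 0 -3 0" --pt "1 -0.2 0 -4 0" --pt "1 -0.2 0 -5 0" --pt "1 -0.2 0 -6 0" --pt "1 -0.2 0 -7 0" --pt "1 -0.2 0 -7.6 0" --pt "1 -0.2 0 -8 0" --pt "1 -0.2 0 -8.2 0" --pt "1 -0.2 0 -8.4 0" --pt "1 -0.2 0 -8.4 0"

```text
time_s: 8.9
ee_pos: [0.5532, 0.2753, 0.3137]
eef_rot: [3.142, 0.0, 2.806]
force: [-0.9, -0.5, -0.6]
grip_width: 0.0235
grip_force: 20.0
```

Request:
servo_tool --pt "1 0 0 -0.1 0" --pt "1 0 0 -0.2 0" --pt "1 0 0 -0.3 0" --pt "1 0 0 -0.3 0" --pt "1 0 0 -0.3 0"

```text
time_s: 9.52
ee_pos: [0.5532, 0.2753, 0.3106]
eef_rot: [-3.142, 0.0, 2.806]
force: [-0.3, 0.5, -0.6]
grip_width: 0.0238
grip_force: 20.0
```

```bash
python3 - <<'E'
from h import *
o=ctrl.get_obs();print(o['ee_pos'],o['force'])
c=grab('scene')
A=cv2.resize(c['image'][110:250,370:490],(600,600*140//120)[:2],interpolation=2)[:600]
cv2.imwrite('pics/f.png',A[:,:,::-1])
E
```

```text
[0.55324118 0.27527055 0.3106468 ] [-0.32622474  0.49329423 -0.6005361 ]
```

View pics/f.png

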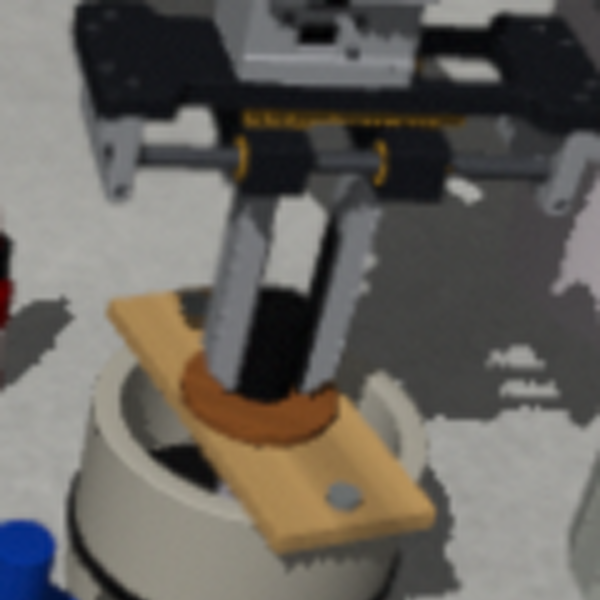

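The rod is through the eye and the disc is just about on the strip. I'll feel for contact.

Request:
servo_tool --pt "1 0 0 -0.05 0" --pt "1 0 0 -0.1 0" --pt "1 0 0 -0.1 0" --pt "1 0 0 -0.1 0"

```text
time_s: 10.07
ee_pos: [0.5532, 0.2753, 0.3097]
eef_rot: [3.141, 0.0, 2.806]
force: [0.1, -0.4, 1.1]
grip_width: 0.0239
grip_force: 20.0
```

Request:
servo_tool --pt "1 0 0 -0.03 0" --pt "1 0 0 -0.06 0" --pt "1 0 0 -0.06 0" --pt "1 0 0 -0.06 0"

```text
time_s: 10.58
ee_pos: [0.5532, 0.2752, 0.3096]
eef_rot: [3.141, 0.0, 2.806]
force: [-3.4, -0.7, 6.0]
grip_width: 0.0235
grip_force: 20.0
```

Contact at about 6 N. I'll ease the grip so the disc settles, then open and retreat.

Request:
servo_tool --pt "1 0 0 0 0" --pt "1 0 0 0 0" --pt "1 0 0 -0.04 0" --pt "1 0 0 -0.04 0" --squeeze 3

```text
time_s: 11.08
ee_pos: [0.5533, 0.2752, 0.3087]
eef_rot: [3.141, 0.0, 2.806]
force: [-0.6, -2.0, 4.7]
grip_width: 0.0239
grip_force: 3.0
```

Request:
servo_tool --pt "0.73 0 0 0 0" --pt "0.71 0 0 0 0" --pt "0.68 0 0 0 0" --pt "0.6 0 0 0 0" --pt "0.5 0 0 0 0" --pt "0.4 0 0 0 0" --pt "0.4 0 0 0 0" --pt "0.4 0 0 1 0" --pt "0.4 0 0 3 0" --pt "0.4 0 0 6 0" --pt "0.4 0 0 10 0" --pt "0.4 0 0 14 0" --pt "0.4 -5 0 16 0" --pt "0.4 -10 0 16 0" --pt "0.4 -15 0 16 0" --pt "0.4 -15 0 16 0" --pt "0.4 -15 0 16 0"

```text
time_s: 13.2
ee_pos: [0.4035, 0.2753, 0.4694]
eef_rot: [3.141, 0.001, 2.806]
force: [1.1, 0.5, -0.7]
grip_width: 0.0566
grip_force: 0.0
```

```bash
python3 - <<'E'
from h import *
o=ctrl.get_obs();print(o['time_s'],o['ee_pos'],o['force'],o['grip_width'])
c=grab('scene');t=grab('top')
A=cv2.resize(c['image'][150:290,220:480],(780,420))
B=cv2.resize(t['image'][180:240,100:360],(780,180))
cv2.imwrite('pics/g.png',np.vstack([A,B])[:,:,::-1])
E
```

```text
13.2 [0.40350753 0.27526156 0.469408  ] [ 1.05187441  0.47594382 -0.73393932] 0.05664367538843521
```

View pics/g.png

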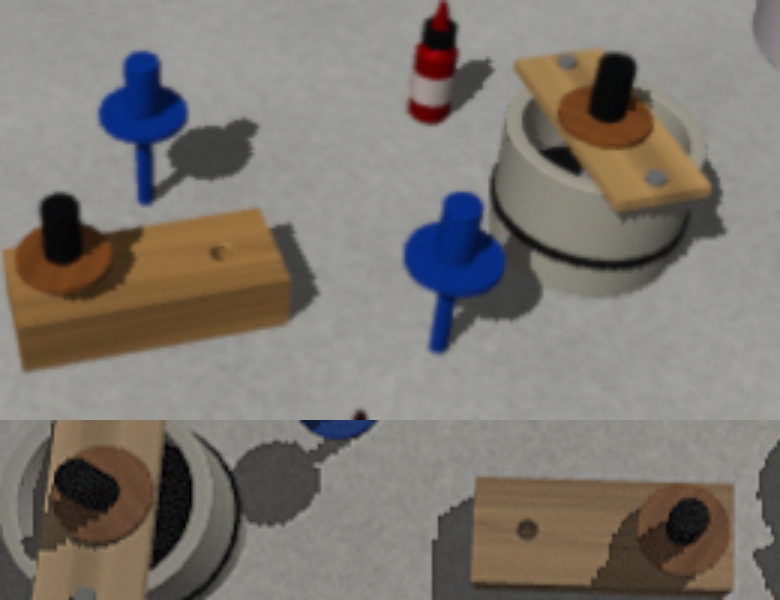

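The long pin's disc lies flat on the strip (crop 605,115), the short pin still stands in the rack (60,250), and the gripper is clear.

```bash
python3 -c "
from station import ctrl
print(ctrl.hand_in())"
```

```text
the job is handed in; nothing more can be done
None
```

The long pin is seated through the round mould's eye with its disc flat on the strip and released, the short pin is still in the rack, and the job was handed in at about 13 s.

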